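# Gauge the magazine and show the reading

## Robot

A 7-joint arm with a two-finger parallel gripper is mounted at the origin on a cart in front of the work surface, level with it; the furniture and walls round the work are solid. World frame = base frame: x ahead of the robot, y to its left, z up, the work surface at z = 0. Lengths are in m, angles in rad, forces in N, time in s.
With the tool pointing down it reaches from about 0.425 to 0.95 m from the base axis. Payload 4.7 kg.
Tool frame: the origin (TCP) lies on the centre line of the jaws, within the pads' length; the fingertips stand 11 mm ahead of it and the grasp point (between the pads) lies 8 mm behind it; z points along the fingers, y is the line along which they close (so a half turn about z gives the same grasp; the last joint's range is limited). The gripper opens to 87 mm and grips with 3 to 60 N. Pads are 19 mm wide; open, the fingers measure 117 mm over their backs; the gripper's body (75 mm by 190 mm) begins 51 mm behind the grasp point.
Start: joints at [1.241, 0.469, -0.049, 1.532, 0.024, 1.141, -0.082], TCP at [0.2, -0.645, 0.234] pointing down, gripper open.
Joint ranges: [-2.59, 2.59], [-0.33, 1.99], [-1.39, 1.29], [0.1, 2.45], [-1.04, 4.18], [0.21, 1.99], [-2.66, 2.66]. Speed limits (rad/s): [2.57, 2.57, 3.14, 3.14, 3.14, 3.14, 3.14].

## Interface

Orientations are given as a 3x3 rotation matrix whose columns are the frame's x, y, z axes.
In Python, from rig import robot gives the robot as it stands. Calls block until the motion is done:
- robot.goto(position, orientation): joint-space move of the TCP to a pose.
- robot.servo_line(position, ori=None, feed=0.15, f_stop=None): straight line of the TCP; ori=None keeps the orientation; feed is the mean speed in m/s. With f_stop (N) it stops when the force on the tool has changed by that much, and returns True; else False.
- robot.goto_joints(angles): joint-space move.
- robot.grip(opening, grasp_force=None): finger opening in m; grasp_force is the grip in N (None keeps the last); returns when the fingers have stopped.
- robot.dwell(seconds).
- robot.ik(position, orientation): joint angles nearest the present ones, or None.
- robot.read_state(): the state.
- robot.camera(name): name is "side" or "top"; returns (picture, depth): 384x512x3 uint8, red, green, blue; 384x512 float32, m along the optical axis (not along the pixel's ray), 0 where there is no reading.
- robot.camera_params(name): a dict with "K" (3x3 intrinsics, pixels), "world_from_camera" (4x4, takes a point from camera to world coordinates). Camera axes: x right, y down, z forward; pixel columns grow to the right and rows downward; lengths in m; the calibration is good to about 2 mm. A picture is of the moment at which its call begins. camera_params takes no time and is no camera call.
A pose or a line that the arm cannot do raises robot.PlanningError and nothing moves.
- robot.finish_job(): hands the job in; it is judged then, once.
Trained networks look in the newest picture that a camera, given by its name, has taken for a name from the list of things; names that differ only in an ending like _2 or _b are one class to them, and where a whole thing is asked for, a point or a joint stands for the part that bears it (a point fixed in the world has none). Each returns a list of dicts, best first, with "score" (0 to 1); they miss things now and then, are a little off and sometimes report something else, mostly with a low value. They report only what shows in the picture. A call takes as long as a camera call. They do not tell look-alikes from the thing itself.
- robot.silhouettes(camera, target): "pixels" (384x512 bool, what is visible of it) and "rect" ([centre column, centre row, width, height] in pixels, round what is visible of it).
The state is a dict: "time_s": time; "joint_pos": joint angles; "qd": joint speeds; "tau": joint torques, N m; "tool_pos": TCP position; "eef_rot": TCP orientation; "contact_force": force on the tool from outside, world axes, zero at the start; "wrist_torque": the same for the moment, N m; "opening": finger opening in m; "gripper_force": force on a finger pad.
Only numpy, scipy, OpenCV 4.12 (cv2) and the standard library are available. Lean on these libraries where they do the work, as an engineer would, in place of code of your own. Each camera call takes 0.05 s, during which the arm holds its last target. There are 200 camera calls.

## Task

Gauge how far the ball magazine is filled: push the sprung trip lever down through its whole stroke and let it spring back, so that the steel ball runs down onto the stop, then take the gauge rod from its cradle and insert it in the guide hole at the magazine's upper end until its collar stops flat against the block. Withdraw it without disturbing the pin, which stays where the ball pushed it, and finish while still holding the rod level and still, with the tip of its pin above the middle of the white reading plate, a few centimetres over it and touching nothing. Leave the label roll, the tin and the tub where they are.

Things in the scene. Friction and masses are not known exactly. Their poses are not given: they have to be found in the camera images.
- magazine: Fixed ball magazine: a dark base plate 150 x 74 x 8 mm carrying a square aluminium channel (bore 22 mm) that slopes at 35 deg, low end toward the body's -x (roughly toward the robot), open mouth uphill toward +x. Origin on the bench surface under the middle of the fixture (base plate spans x -80 to +70 mm), z up. All of it lies below z = 125 mm.
- guide: Steel guide block 34 x 34 x 20 mm at the magazine's upper end. Origin at the centre of the hole's mouth, on the outer face (x 43, z 105 mm from the magazine's origin); z points out of the hole along the tube axis, 35 deg above level toward the magazine's +x; y is level. Hole 15 mm wide with a 3 mm chamfer; behind the block the bore is 22 mm square.
- trip (a joint): Trip lever, hinge angle in rad: 0 at rest, 0.40 fully down. A spring returns it; about 6 N straight down on the pad takes it fully through. At about 0.3 its two prongs release the ball; they straddle the gauge's pin when the lever is back at rest and do not touch it.
- trip_pad (a point): Centre of the top of the lever's black pad (24 x 30 mm), at the magazine's low end. At rest it is about 78 mm above the bench; pressed fully it is about 22 mm lower. The hinge lies 54 mm toward the magazine's +x and 15 mm lower, its axis level and parallel to the magazine's y.
- ball: Loose steel ball, 20 mm diameter, in the channel; origin at its centre. Held by the lever's prongs at first, it blocks the gauge; when released it rolls down onto the stop.
- gauge: Loose gauge rod, 0.12 kg. Origin on its axis at the stop face of its 26 mm collar (0 to +8 mm); x along the rod, tip toward -x. Steel shaft 12 mm thick from 0 to -50 mm, then the brass pin. Black handle +8 to +68 mm, 16 mm wide (y), 20 mm high (z): grip across y near x = +30 mm. It starts level in its cradle, axis 60 mm above the bench, z up, and lifts straight out.
- pin (a joint): How far the gauge's sliding pin (8 mm diameter) is pushed into the shaft, in m: 0 fully out, 0.025 at most. It slides with about 1.5 N of friction and has no spring, so it stays where it was pushed. With the collar home and the ball on the stop it reads about 0.005 to 0.015, according to the stop.
- pin_tip (a point): Rounded tip of the gauge's brass pin, on the rod's axis: 88 mm from the collar's stop face (x = -88 mm in the gauge's frame) with the pin fully out, less by the value of joint pin.
- cradle: Fixed wooden cradle, base 130 x 56 x 8 mm, with notched uprights 70 mm high, 40 mm wide at x = -45 and +45 mm; the rod lies along x. Origin on the bench under its middle. The gauge's origin starts at x = -15 mm, z = 60 mm in this frame; the grip point is clear between the uprights. The room's open orange bin, 155 mm high, stands just beyond.
- plate: Fixed white square reading plate, 90 x 90 mm, with a fine dark cross on top, on a dark foot; top surface 36 mm above the bench. Origin on the bench under its middle. A tall black phone stand (part of the room) rises beyond it to the left, near x = 0.59, y = 0.31: keep the gripper and wrist clear of it.
- plate_top (a point): Centre of the reading plate's top surface.
- roll: Bystander: white label roll standing flat, 85 mm across, 60 mm high; origin under its middle.
- tin: Bystander: small flat metal tin, 64 x 94 x 22 mm; origin under its middle.
- tub: Bystander: blue screw-top tub, 45 mm across, 121 mm high; origin under its middle.
- stop (a joint): Position of the square steel stop across the channel's low end, on which the released ball comes to rest: 0 to 0.010 m uphill along the tube. It is stiff and does not move in use.
- stop_face (a point): Centre of the stop's uphill face, on the tube axis. The ball at rest on the stop has its centre 10 mm uphill of this point.
Not all that is in view belongs to the job. Of the things that look like the plate, the larger one is meant.

How it is judged:
By the outcome, as a careful person would: the job done as asked, in the order asked, and still so for the second after the job is handed in, while the arm keeps its last pose, push and grip.
It also fails if it takes over 64 s, if anything falls off the work surface, if the arm or the gripper's body presses on something with over 40 N, if the wrist force passes 120 N, or if a joint passes its speed limit or range.

## Working session

There is one attempt and no reset: what is moved stays moved. The work goes in short steps, each a Python script; the robot and the scene stay as the last script left them, time stands still between calls to the robot, and variables do not carry over. Pictures are saved under pics/ and viewed, at most 10 in all, crops included, and the job is handed in when it is done.

```bash
mkdir -p pics; ls; python3 - <<'E'
from rig import robot
import cv2,numpy as np
ims=[]
for c in ("side","top"):
    im,d=robot.camera(c); p=robot.camera_params(c)
    np.savez(f"{c}0.npz",im=im,d=d,K=p["K"],T=p["world_from_camera"])
    cv2.imwrite(f"pics/{c}0.png",cv2.resize(im[:,:,::-1],(800,600)))
    print(c,np.round(p["K"],1).tolist(),np.round(p["world_from_camera"],3).tolist())
    for n in ("magazine","guide","trip_pad","gauge","cradle","plate","roll","tin","tub"):
        for s in robot.silhouettes(c,n)[:4]:
            m=s["pixels"]&(d>0); v,u=np.nonzero(m)
            if len(u)==0: continue
            z=d[v,u];P=np.c_[(u-p["K"][0][2])/p["K"][0][0]*z,(v-p["K"][1][2])/p["K"][1][1]*z,z,np.ones_like(z)]@np.array(p["world_from_camera"]).T
            print(n,round(s["score"],2),np.round(s["rect"]).tolist(),np.round(np.median(P,0)[:3],3),"min",np.round(np.percentile(P,2,0)[:3],3),"max",np.round(np.percentile(P,98,0)[:3],3))
print(robot.read_state()["time_s"])
E
```

```text
pics
side [[406.0, 0.0, 249.7], [0.0, 406.0, 188.9], [0.0, 0.0, 1.0]] [[-0.841, -0.321, 0.436, 0.184], [-0.541, 0.484, -0.687, 0.523], [0.01, -0.814, -0.581, 0.611], [0.0, 0.0, 0.0, 1.0]]
magazine 0.94 [280.0, 208.0, 83.0, 69.0] [ 0.517 -0.102  0.038] min [ 0.422 -0.145  0.003] max [ 0.592 -0.077  0.113]
guide 0.51 [261.0, 185.0, 19.0, 18.0] [ 0.556 -0.102  0.109] min [ 0.545 -0.132  0.084] max [ 0.575 -0.096  0.119]
trip_pad 0.51 [301.0, 207.0, 42.0, 24.0] [ 0.445 -0.109  0.074] min [ 0.411 -0.181 -0.   ] max [ 0.504 -0.096  0.081]
gauge 0.66 [341.0, 170.0, 53.0, 25.0] [ 0.475 -0.318  0.064] min [ 0.386 -0.397  0.004] max [ 0.522 -0.309  0.072]
cradle 0.61 [329.0, 178.0, 54.0, 44.0] [ 0.475 -0.315  0.009] min [ 0.417 -0.355  0.002] max [ 0.543 -0.293  0.069]
cradle 0.25 [195.0, 173.0, 39.0, 36.0] [ 0.764 -0.127  0.05 ] min [ 0.738 -0.181  0.   ] max [ 0.816 -0.103  0.062]
plate 0.84 [184.0, 248.0, 45.0, 31.0] [0.625 0.074 0.025] min [ 0.597  0.039 -0.   ] max [0.66  0.103 0.028]
plate 0.7 [227.0, 281.0, 60.0, 50.0] [0.49  0.113 0.036] min [0.445 0.06  0.   ] max [0.545 0.158 0.038]

[... 1525 characters left out ...]
.004] max [ 0.539 -0.296  0.071]
plate 0.87 [182.0, 165.0, 30.0, 28.0] [0.627 0.067 0.026] min [0.597 0.037 0.023] max [0.656 0.098 0.029]
plate 0.61 [164.0, 223.0, 42.0, 46.0] [0.49  0.106 0.036] min [0.443 0.059 0.033] max [0.537 0.153 0.039]
roll 0.68 [265.0, 104.0, 30.0, 34.0] [ 0.772 -0.148  0.06 ] min [ 0.735 -0.186  0.013] max [ 0.814 -0.111  0.063]
tin 0.7 [281.0, 268.0, 38.0, 29.0] [ 0.363 -0.175  0.023] min [ 0.331 -0.22   0.001] max [ 0.394 -0.129  0.026]
tub 0.71 [210.0, 106.0, 22.0, 32.0] [ 0.752 -0.021  0.118] min [ 0.741 -0.039  0.024] max [ 0.781 -0.002  0.123]
tub 0.35 [254.0, 190.0, 15.0, 14.0] [ 0.556 -0.115  0.112] min [ 0.542 -0.131  0.095] max [ 0.571 -0.101  0.12 ]
1.0
```

View pics/side0.png

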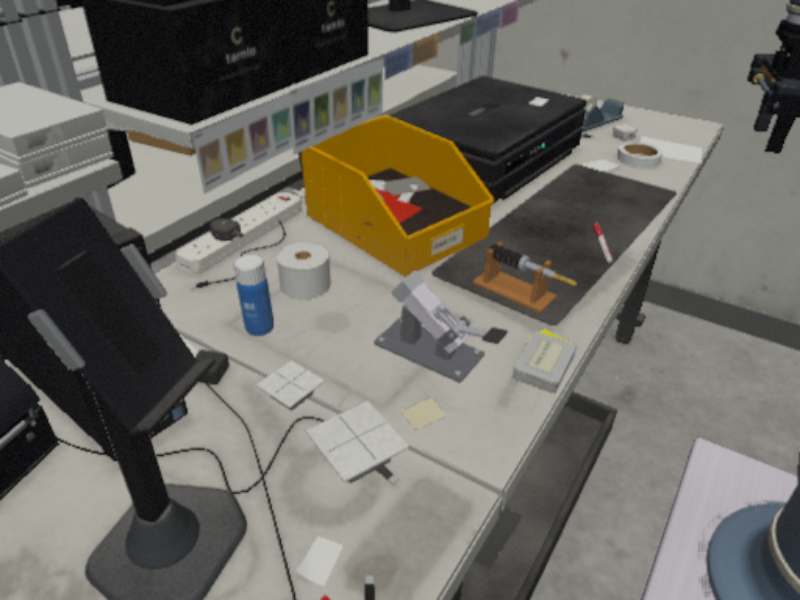

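```bash
python3 - <<'E'
import numpy as np,cv2
a=np.load("top0.npz");im=a["im"][140:290,130:360,::-1]
cv2.imwrite("pics/topc.png",cv2.resize(im,(800,522),interpolation=cv2.INTER_CUBIC))
E
```

```text
(no output)
```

View pics/topc.png

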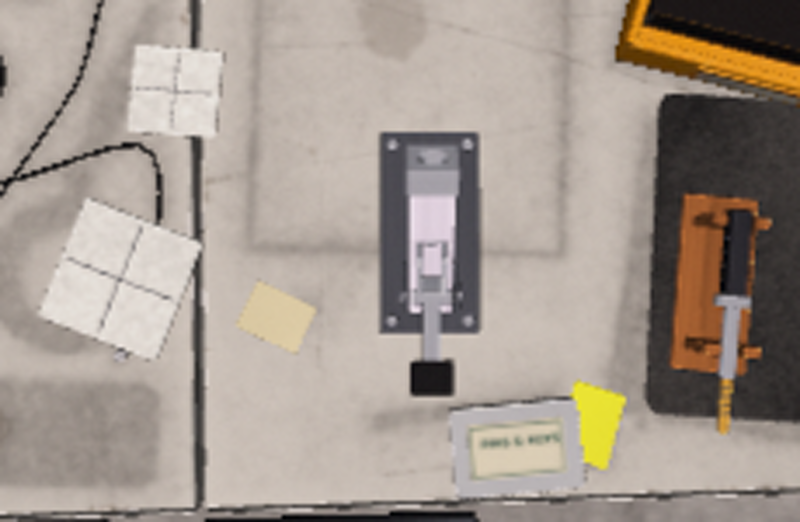

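The larger plate is at top-crop (120,280), about (0.49, 0.106), with its top at 36 mm. The smaller one at (175,90) is 60 mm across and 26 mm high, so it is a decoy. The magazine is centred at crop (430,230) with its black pad at (432,378). The gauge lies in the cradle at (735,300) with its tip at (725,430). Next I'll fit the geometry.

```bash
cat > h.py <<'E'
import numpy as np,cv2
def cloud(f):
    a=np.load(f) if isinstance(f,str) else f
    d=a["d"];v,u=np.mgrid[:384,:512];K=a["K"]
    P=np.stack([(u-K[0,2])/K[0,0]*d,(v-K[1,2])/K[1,1]*d,d],-1)@a["T"][:3,:3].T+a["T"][:3,3]
    P[d<=0]=np.nan
    return P,a["im"]
def sel(P,x,y,z):
    lo=np.array([x[0],y[0],z[0]]);hi=np.array([x[1],y[1],z[1]])
    return np.all((P>lo)&(P<hi),-1)
def rect(p):
    (c,s,a)=cv2.minAreaRect((p[:,:2]*1000).astype(np.float32)); return np.round(c,1),np.round(s,1),round(a,2)
E
python3 - <<'E'
from h import *
for c in("top","side"):
    P,im=cloud(c+"0.npz"); print("==",c)
    p=P[sel(P,(.42,.56),(.03,.18),(.031,.042))];print("plate",rect(p),np.round(p.mean(0),4),len(p))
    p=P[sel(P,(.40,.62),(-.17,-.06),(.004,.014))];print("base",rect(p),p[:,2].mean())
    p=P[sel(P,(.40,.47),(-.15,-.08),(.06,.09))];print("pad",rect(p),np.round(p.mean(0),4))
    p=P[sel(P,(.53,.60),(-.15,-.08),(.09,.13))];print("guide",rect(p),np.round(p.mean(0),4))
    # guide top face
    # gauge
    m=sel(P,(.36,.56),(-.37,-.27),(.056,.085));g=im.astype(int);col=(g[...,0]>140)&(g[...,2]<90)
    p=P[m]
    xs=np.arange(.37,.56,.008)
    for x in xs:
        q=p[abs(p[:,0]-x)<.004]
        if len(q):print(round(x,3),len(q),np.round([q[:,1].min(),q[:,1].mean(),q[:,1].max(),q[:,2].max()],4))
    print("tip x",p[:,0].min())
    # cradle base
    p=P[sel(P,(.38,.58),(-.37,-.26),(.005,.013))];print("cradle",rect(p))
    p=P[sel(P,(.45,.8),(-.5,-.2),(.1,.17))];print("bin minx",np.nanpercentile(p[:,0],[0,1,5]),p[p[:,0].argmin()])
    p=P[sel(P,(.45,.85),(.15,.45),(.05,.5))];print("stand near y",len(p) and (np.percentile(p[:,1],[0,1,5]),p[p[:,1].argmin()], p[:,0].min()))
E
```

```text
== top
plate (array([490.2, 105.3]), array([90.1, 89.9]), 67.28) [0.4901 0.1049 0.0363] 1330
base (array([ 509.5, -111.1]), array([218.3, 101.7]), 1.35) 0.008322272897191738
pad (array([ 438.8, -115.3]), array([38.6, 62.8]), 88.93) [ 0.4325 -0.1149  0.0745]
guide (array([ 552.7, -117.4]), array([32.8, 42.5]), 88.6) [ 0.5524 -0.117   0.1072]
0.37 1 [-0.3156 -0.3156 -0.3156  0.0629]
0.378 11 [-0.3182 -0.3149 -0.3117  0.066 ]
0.386 9 [-0.3186 -0.3159 -0.3134  0.0668]
0.394 12 [-0.319  -0.3164 -0.3137  0.0657]
0.402 12 [-0.3224 -0.3181 -0.314   0.0653]
0.41 13 [-0.3241 -0.3188 -0.3144  0.067 ]
0.418 20 [-0.3245 -0.3196 -0.3151  0.0687]
0.426 33 [-0.3406 -0.3234 -0.3026  0.0725]
0.434 42 [-0.3409 -0.3176 -0.3015  0.0731]
0.442 19 [-0.3285 -0.3227 -0.3178  0.0683]
0.45 15 [-0.3295 -0.3234 -0.3187  0.0694]
0.458 18 [-0.3347 -0.3248 -0.3194  0.0729]
0.466 40 [-0.3354 -0.3232 -0.3129  0.0759]
0.474 22 [-0.3333 -0.3253 -0.3186  0.0736]
0.482 24 [-0.3363 -0.3273 -0.3198  0.0734]
0.49 31 [-0.3371 -0.3275 -0.3206  0.0739]
0.498 24 [-0.336  -0.3283 -0.3217  0.0727]
0.506 25 [-0.3368 -0.3289 -0.322
[... 1249 characters left out ...]
  0.0671]
0.466 37 [-0.3314 -0.3184 -0.3087  0.074 ]
0.474 20 [-0.3287 -0.317  -0.3108  0.0721]
0.482 25 [-0.3303 -0.3206 -0.3151  0.0713]
0.49 21 [-0.3297 -0.3203 -0.315   0.0713]
0.498 24 [-0.3319 -0.3219 -0.3171  0.0728]
0.506 25 [-0.3328 -0.3229 -0.3182  0.0722]
0.514 25 [-0.3469 -0.326  -0.3183  0.0718]
0.522 44 [-0.3505 -0.3244 -0.3089  0.0722]
0.53 13 [-0.3326 -0.3178 -0.3102  0.0704]
tip x 0.37651411584534444
cradle (array([ 478.1, -316.1]), array([ 91.4, 189.1]), 89.1)
bin minx [0.6142541  0.62571732 0.64538509] [ 0.6142541  -0.46723337  0.1013908 ]
stand near y (array([0.15001958, 0.15642231, 0.17811641]), array([0.83835161, 0.15001958, 0.35411496]), np.float64(0.5114579308932016))
```

```bash
python3 - <<'E'
from h import *
for c,o in(("top",(.0015,.0015,0)),("side",(-.0015,-.0015,0))):
    P,im=cloud(c+"0.npz"); P=P+np.array(o); g=im.astype(int).max(-1); print("==",c)
    def big(m):
        n,l,s,_=cv2.connectedComponentsWithStats(m.astype(np.uint8)); return l==1+s[1:,4].argmax()
    m=big(sel(P,(.42,.62),(-.17,-.06),(.005,.013))&(g<125));print("base",rect(P[m]),m.sum())
    m=big(sel(P,(.40,.47),(-.15,-.08),(.06,.09))&(g<70));print("pad",rect(P[m]),np.round(P[m].mean(0),4),m.sum())
    m=sel(P,(.36,.56),(-.37,-.27),(.056,.085))&(g<90);m=big(m);p=P[m]; print("handle",rect(p),np.round(p.mean(0),4))
    p=p[p[:,2]>.068];print("handle top",rect(p),np.round(p.mean(0),4))
    p=P[sel(P,(.54,.60),(-.15,-.08),(.095,.13))]; # guide top-face normal fit: face sloped -35deg about y
    print("guide y extent",np.percentile(p[:,1],[2,98]),"max z",p[:,2].max(),p[p[:,2].argmax()])
from rig import robot
R0=np.array([[1,0,0],[0,-1,0],[0,0,-1.]])
def ry(a):return np.array([[np.cos(a),0,np.sin(a)],[0,1,0],[-np.sin(a),0,np.cos(a)]])
def rz(a):return np.array([[np.cos(a),-np.sin(a),0],[np.sin(a),np.cos(a),0],[0,0,1]])
print("R now",np.round(robot.read_state()["eef_rot"],2).tolist())
for n,p,R in [("press",(.44,-.115,.11),R0),("pressflip",(.44,-.115,.11),R0@rz(np.pi)),("grasp",(.493,-.325,.052),rz(-.11)@R0),("ins",(.64,-.115,.15),ry(-.611)@R0),("insflip",(.6,-.115,.13),ry(-.611)@R0@rz(np.pi)),("fin",(.568,.028,.065),rz(-.785)@R0),("finflip",(.568,.028,.065),rz(-.785)@R0@rz(np.pi))]:
    q=robot.ik(p,R);print(n,None if q is None else np.round(q,2))
E
```

```text
== top
base (array([ 520.1, -114.4]), array([ 72. , 147.3]), 88.32) 842
pad (array([ 419.4, -111.6]), array([26., 21.]), 88.57) [ 0.42   -0.1115  0.0778] 114
handle (array([ 499.6, -328. ]), array([17.3, 58.7]), 85.24) [ 0.4999 -0.3268  0.0692]
handle top (array([ 499.7, -328.7]), array([17.2, 58.2]), 86.88) [ 0.5001 -0.3279  0.0706]
guide y extent [-0.13175428 -0.09939536] max z 0.1207882250137633 [ 0.55513377 -0.10400807  0.12078823]
== side
base (array([ 519.6, -112.8]), array([ 74.8, 149.5]), 88.73) 988
pad (array([ 418.1, -109.7]), array([29.2, 19.7]), 86.45) [ 0.4178 -0.1085  0.0778] 84
handle (array([ 498.6, -331. ]), array([31. , 59.2]), 83.68) [ 0.4981 -0.3237  0.0661]
handle top (array([ 499.5, -326.2]), array([18.9, 58.8]), 86.15) [ 0.4984 -0.3264  0.07  ]
guide y extent [-0.13155636 -0.09776679] max z 0.119966140142367 [ 0.55754386 -0.12672913  0.11996614]
R now [[0.96, 0.3, 0.0], [0.3, -0.96, -0.0], [0.0, 0.0, -1.0]]
press [ 0.46  0.3  -0.35  2.15  0.16  0.72 -1.56]
pressflip [ 0.85  0.4  -0.83  2.13  0.42  0.78  1.33]
grasp [ 0.58  0.55 -0.09  1.89  0.07  0.71 -1.23]
ins [ 0.82  0.46 -0.82  2.09  1.2   0.26 -2.53]
insflip [ 0.97  0.51 -0.99  2.18  1.53  0.32  0.33]
fin [ 0.05  0.51 -0.22  1.93  0.17  0.72 -2.63]
finflip [ 0.4   0.61 -0.71  1.91  0.53  0.82  0.19]
```

```bash
cat >> h.py <<'E'
R0=np.array([[1,0,0],[0,-1,0],[0,0,-1.]])
def ry(a):return np.array([[np.cos(a),0,np.sin(a)],[0,1,0],[-np.sin(a),0,np.cos(a)]])
def rz(a):return np.array([[np.cos(a),-np.sin(a),0],[np.sin(a),np.cos(a),0],[0,0,1]])
D=R0@rz(np.pi)
def snap(robot,c,n):
    im,d=robot.camera(c);p=robot.camera_params(c)
    np.savez(n+".npz",im=im,d=d,K=np.array(p["K"]),T=np.array(p["world_from_camera"]))
    return im
E
python3 - <<'E'
from h import *
from rig import robot
R=rz(-.028)@D
robot.grip(0,20)
robot.goto((.419,-.111,.17),R)
robot.servo_line((.419,-.111,.100),feed=.15)
print(robot.read_state()["contact_force"])
s=robot.servo_line((.418,-.111,.066-.024),feed=.04,f_stop=14)
st=robot.read_state();print(s,st["tool_pos"],st["contact_force"],st["time_s"])
im=snap(robot,"side","press")
robot.servo_line((.419,-.111,.13),feed=.1)
robot.dwell(.5)
im2=snap(robot,"side","rel")
print(robot.read_state()["time_s"])
cv2.imwrite("pics/press.png",cv2.resize(np.hstack([i[150:270,220:350,::-1] for i in(im,im2)]),(780,360),interpolation=cv2.INTER_CUBIC))
E
```

```text
[0.39937551 0.10614048 0.31917408]
True [ 0.41830727 -0.11121246  0.06781222] [-4.65855899  0.44304839 17.09566487] 6.1
7.475
```

View pics/press.png

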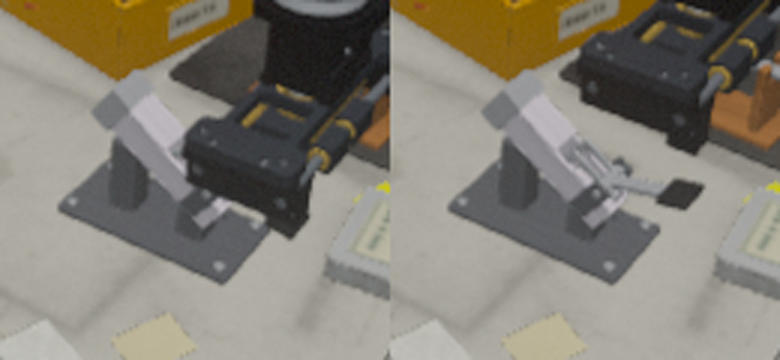

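The lever went fully down: about 21 mm with a firm 17 N end stop (left half). It is back at rest with its pad at (680,192) in the right half. Next is the gauge.

```bash
python3 - <<'E'
from h import *
from rig import robot
R=rz(-.1)@D
g=np.array([.4917,-.3267])
robot.servo_line((.419,-.111,.17),feed=.2)
robot.grip(.06)
robot.goto((*g,.18),R)
robot.servo_line((*g,.09),feed=.15)
im1=snap(robot,"top","pre")
print(robot.servo_line((*g,.052),feed=.08,f_stop=10))
robot.grip(0,35)
st=robot.read_state();print(st["opening"],st["gripper_force"],st["contact_force"],st["tool_pos"])
robot.servo_line((*g,.17),feed=.1)
st=robot.read_state();print(st["opening"],st["contact_force"],st["time_s"])
ims=[snap(robot,c,"held_"+c) for c in("side","top")]
cv2.imwrite("pics/held.png",cv2.resize(np.hstack([ims[0][100:220,280:440,::-1],ims[1][160:280,270:430,::-1]]),(800,300),interpolation=cv2.INTER_CUBIC))
E
```

```text
False
0.015624931750291737 34.99150422401726 [-0.23092405 -1.47952904 -0.04345693] [ 0.49170816 -0.3269759   0.05201956]
0.015721988402890616 [-0.49599409  0.17740328 -1.53624439] 13.4833
```

View pics/held.png

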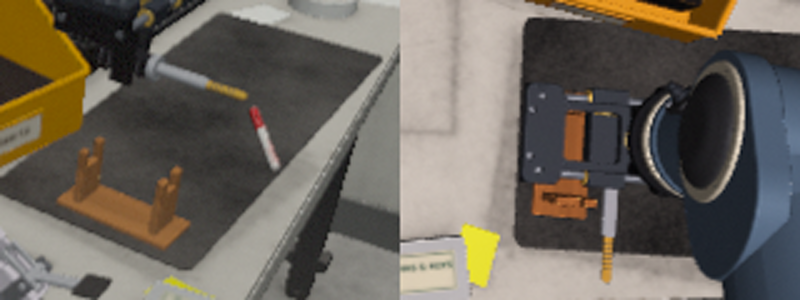

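The rod is held cleanly and clear of the cradle: in the left half, shaft at (180,72) and pin tip at (245,96). I'll measure its line relative to the tool before inserting.

```bash
python3 - <<'E'
from h import *
from rig import robot
st=robot.read_state();t=np.array(st["tool_pos"]);R=np.array(st["eef_rot"]);print(t,np.round(R,3).tolist())
G=rz(-.1)  # nominal gauge frame
c=t+np.array([0,0,.008])
for n,o in(("top",(.0015,.0015,0)),("side",(-.0015,-.0015,0))):
    P,im=cloud(f"held_{n}.npz");L=(P+np.array(o)-c)@G
    m=(L[...,0]>-.15)&(L[...,0]<-.045)&(abs(L[...,1])<.03)&(abs(L[...,2])<.03)
    q=L[m]
    for x in np.arange(-.125,-.04,.01):
        k=q[abs(q[:,0]-x)<.005]
        if len(k):print(n,round(x,3),len(k),"y",np.round([k[:,1].min(),np.median(k[:,1]),k[:,1].max()],4),"z",np.round([k[:,2].min(),np.median(k[:,2]),k[:,2].max()],4))
    print("tip",q[:,0].min())
E
```

```text
[ 0.49132891 -0.32651208  0.16925246] [[-0.995, 0.1, -0.001], [0.1, 0.995, 0.001], [0.001, 0.001, -1.0]]
top -0.115 14 y [-0.0025  0.0018  0.0044] z [0.0003 0.0033 0.0049]
top -0.105 18 y [-0.0018  0.0017  0.0045] z [0.0007 0.0037 0.0053]
top -0.095 20 y [-0.0015  0.0019  0.0048] z [-0.0005  0.004   0.0063]
top -0.085 18 y [-0.003   0.0017  0.0053] z [0.0011 0.0039 0.0055]
top -0.075 29 y [-0.0053  0.002   0.0063] z [0.001  0.0048 0.0079]
top -0.065 30 y [-0.004   0.0022  0.0063] z [-0.0015  0.0045  0.0074]
top -0.055 29 y [-0.0032  0.0018  0.0067] z [-0.0003  0.0054  0.0081]
top -0.045 10 y [-0.0026  0.0018  0.0062] z [0.0012 0.0055 0.0072]
tip -0.11702306734693287
side -0.115 14 y [-0.0046  0.0023  0.0038] z [-0.0039  0.0013  0.0042]
side -0.105 16 y [-0.0011  0.0026  0.005 ] z [-0.0018  0.0003  0.0045]
side -0.095 15 y [-0.0009  0.0032  0.0045] z [-0.0026  0.0016  0.0035]
side -0.085 14 y [-0.0016  0.0026  0.0057] z [-0.0031  0.0016  0.0036]
side -0.075 23 y [-0.0014  0.004   0.0071] z [-0.0051  0.0028  0.0068]
side -0.065 23 y [-0.0043  0.0045  0.0082] z [-0.0054  0.0021  0.0059]
side -0.055 22 y [-0.0041  0.0044  0.0075] z [-0.0059  0.0029  0.0061]
side -0.045 11 y [-0.0016  0.0044  0.0079] z [-0.0045  0.0022  0.005 ]
tip -0.11685943252992927
```

```bash
cat >> h.py <<'E'
psi=-.027
Gm=rz(psi)@ry(-np.radians(35)); U=Gm[:,0]
M=np.array([.568,-.115,.105])
def tcp(O,G): return O+G@np.array([.030,0,-.008])
E
python3 - <<'E'
from h import *
from rig import robot
robot.servo_line((.4917,-.3267,.30),feed=.2)
p=tcp(M+.20*U,Gm)
robot.goto(tcp(M+.20*U,Gm),Gm@D)
robot.servo_line(tcp(M+.105*U,Gm),feed=.12)
robot.dwell(.3)
st=robot.read_state();t=np.array(st["tool_pos"]);R=np.array(st["eef_rot"])
print(st["time_s"],st["contact_force"],t-tcp(M+.105*U,Gm))
print(np.round(R.T@(Gm@D),4).tolist())
ims=[]
for n in("top","side"):
    ims.append(snap(robot,n,"so_"+n))
    P,im=cloud(f"so_{n}.npz");L=(P-M)@Gm
    m=(L[...,0]>.005)&(L[...,0]<.07)&(abs(L[...,1])<.03)&(abs(L[...,2])<.03)
    q=L[m]
    for x in np.arange(.02,.07,.008):
        k=q[abs(q[:,0]-x)<.004]
        if len(k):print(n,round(x,3),len(k),"y",np.round([k[:,1].min(),np.median(k[:,1]),k[:,1].max()],4),"z",np.round([k[:,2].min(),np.median(k[:,2]),k[:,2].max()],4))
    m=(L[...,0]>-.024)&(L[...,0]<.004)&(abs(L[...,1])<.03)&(L[...,2]>-.03)&(L[...,2]<.03);q=L[m]
    print("block y",np.percentile(q[:,1],[1,99]),"zmax",np.percentile(q[:,2],[90,98]),"x max",np.percentile(q[:,0],[95,99]))
cv2.imwrite("pics/so.png",cv2.resize(np.hstack([ims[1][110:230,190:350,::-1],ims[0][110:230,180:340,::-1]]),(800,300),interpolation=cv2.INTER_CUBIC))
E
```

```text
16.9167 [-0.26531142  0.17859583 -2.70139223] [3.99588994e-04 6.33958764e-05 2.75737848e-04]
[[1.0, -0.0, 0.0006], [0.0, 1.0, -0.0001], [-0.0006, 0.0001, 1.0]]Traceback (most recent call last):
  File "<stdin>", line 21, in <module>
    return _quantile_unchecked(
        a, q, axis, out, overwrite_input, method, keepdims, weights)
    return _ureduce(a,
                    func=_quantile_ureduce_func,
    ...<5 lines>...
                    overwrite_input=overwrite_input,
                    method=method)
    r = func(a, **kwargs)
    result = _quantile(arr,
                       quantiles=q,
    ...<2 lines>...
                       out=out,
                       weights=wgt)
    slices_having_nans = np.isnan(arr[-1, ...])
                                  ~~~^^^^^^^^^
IndexError: index -1 is out of bounds for axis 0 with size 0
```

Top is occluded by the arm, so I'll use the side view.

```bash
python3 - <<'E'
from h import *
from rig import robot
im=snap(robot,"side","so_side")
P,_=cloud("so_side.npz");L=(P-M)@Gm
for x in np.arange(-.02,.07,.006):
    m=(abs(L[...,0]-x)<.003)&(abs(L[...,1])<.025)&(abs(L[...,2])<.025);k=L[m]
    if len(k):print(round(x,3),len(k),"y",np.round([k[:,1].min(),np.median(k[:,1]),k[:,1].max()],4),"z",np.round([k[:,2].min(),np.median(k[:,2]),k[:,2].max()],4))
# predicted pixels of axis points
a=np.load("so_side.npz");Ti=np.linalg.inv(a["T"]);V=im[120:240,190:350,::-1].copy();V=cv2.resize(V,(800,600),interpolation=cv2.INTER_CUBIC)
for s in(0,.02,.05,.08):
    c=Ti[:3,:3]@(M+s*U)+Ti[:3,3];uv=a["K"]@c;uv=uv[:2]/uv[2];p=((uv-[190,120]+.5)*5).astype(int);cv2.circle(V,tuple(map(int,p)),4,(0,0,255),1)
cv2.imwrite("pics/so.png",V)
E
```

```text
-0.02 54 y [-0.0167  0.0136  0.0179] z [-0.0146  0.0114  0.0169]
-0.014 56 y [-0.0163  0.0156  0.0195] z [-0.0168  0.0135  0.0189]
-0.008 55 y [-0.0163  0.015   0.0192] z [-0.0159  0.0142  0.0182]
-0.002 59 y [-0.0182  0.0137  0.0187] z [-0.0178  0.0143  0.0174]
0.004 11 y [-0.0134  0.0167  0.0194] z [-0.0154  0.0069  0.0161]
0.022 10 y [-0.0012  0.004   0.0066] z [-0.0026 -0.0001  0.0025]
0.028 10 y [-0.0011  0.0047  0.0061] z [-0.003   0.0018  0.0031]
0.034 10 y [0.0015 0.0042 0.0067] z [-0.0029  0.0011  0.0031]
0.04 9 y [-0.0008  0.0052  0.0079] z [-0.0021  0.0016  0.0039]
0.046 7 y [0.0022 0.005  0.0062] z [-0.0041  0.0002  0.0042]
0.052 12 y [-0.0012  0.0039  0.0062] z [-0.0035  0.001   0.0041]
0.058 13 y [0.0002 0.005  0.0079] z [-0.0038  0.0024  0.0051]
0.064 14 y [-0.001   0.0056  0.0092] z [-0.0021  0.0023  0.0051]
0.07 14 y [-0.0008  0.005   0.0079] z [-0.0046  0.0015  0.0045]
```

View pics/so.png

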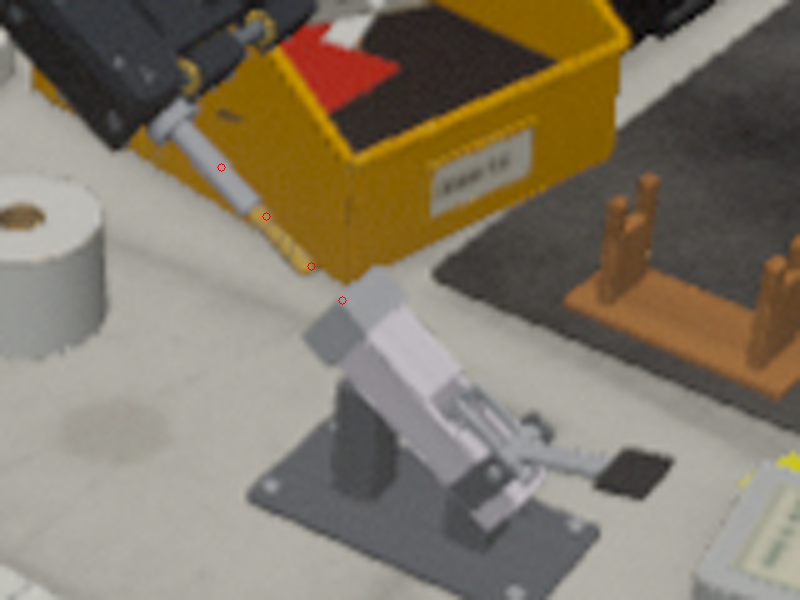

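The rod (tip at (305,268)) lines up with the hole axis within about 1 mm. I'll apply a small correction and insert.

```bash
cat >> h.py <<'E'
M=M+Gm@np.array([0,-.0005,.0008])
E
python3 - <<'E'
from h import *
from rig import robot
def rep(s):
    st=robot.read_state();t=np.array(st["tool_pos"]);L=Gm.T@(t-M)-[.030,0,-.008]
    print(s,np.round(L*1000,2),"F",np.round(Gm.T@np.array(st["contact_force"]),2),"tau",np.round(st["wrist_torque"],2),round(st["time_s"],2));return L
rep("start")
s=robot.servo_line(tcp(M+.052*U,Gm),feed=.04,f_stop=5);rep(s)
if not s:
    s=robot.servo_line(tcp(M+.035*U,Gm),feed=.03,f_stop=5);rep(s)
if not s:
    s=robot.servo_line(tcp(M-.004*U,Gm),feed=.025,f_stop=9);rep(s)
E
```

```text
start [105.2    0.54  -0.84] F [-1.47  0.36 -1.62] tau [ 0.14  0.65 -0.01] 17.02
False [5.238e+01 2.000e-02 5.000e-02] F [-0.4   0.65 -1.08] tau [ 0.12  0.72 -0.  ] 18.49
False [35.36  0.    0.04] F [ 0.11  0.07 -0.53] tau [0.07 0.76 0.01] 19.21
False [0.58 0.04 0.23] F [ 7.    0.15 -4.  ] tau [ 0.12 -0.92  0.04] 20.92
```

```bash
python3 - <<'E'
from h import *
from rig import robot
def rep(s):
    st=robot.read_state();t=np.array(st["tool_pos"]);L=Gm.T@(t-M)-[.030,0,-.008]
    print(s,np.round(L*1000,2),"F",np.round(Gm.T@np.array(st["contact_force"]),2),"tau",np.round(st["wrist_torque"],2),round(st["time_s"],2));return L
s=robot.servo_line(tcp(M-.007*U,Gm),feed=.02,f_stop=15);robot.dwell(.3);rep(s)
im=snap(robot,"side","in_side")
cv2.imwrite("pics/in.png",cv2.resize(im[130:230,210:340,::-1],(780,600),interpolation=cv2.INTER_CUBIC))
E
```

```text
False [0.58 0.06 0.36] F [11.39 -0.08 -5.96] tau [ 0.01 -1.95  0.07] 21.52
```

View pics/in.png

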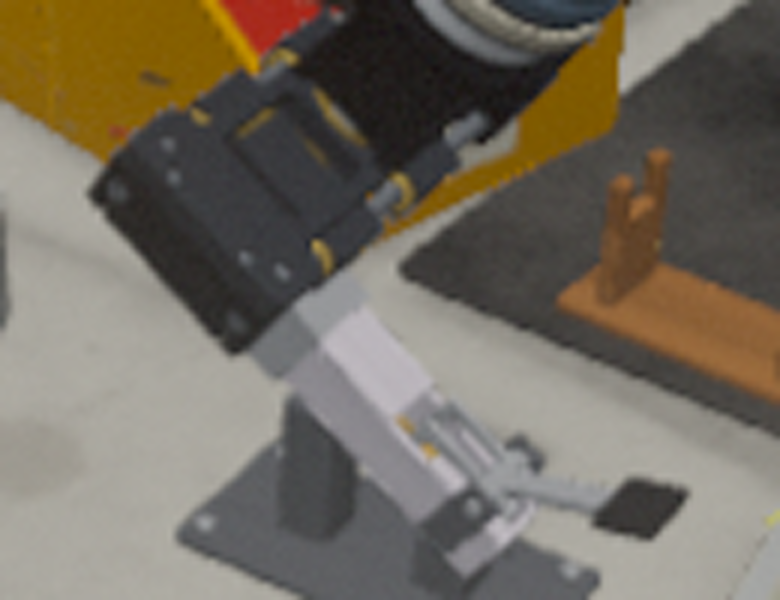

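The collar is home: it didn't move when the push rose from 8 to 13 N, and the brass pin shows in the slot at (410,425). Now I'll withdraw and carry it to the plate.

```bash
python3 - <<'E'
from h import *
from rig import robot
robot.servo_line(tcp(M+.13*U,Gm),feed=.06)
robot.servo_line(tcp(M+.13*U,Gm)+[0,0,.10],feed=.15)
G=rz(-.785); T=np.array([.4916,.1069,.036])
tip=T+[0,0,.08]
O=tip+G[:,0]*(.088-.010)
robot.goto(tcp(O,G)+[0,0,.08],G@D)
robot.servo_line(tcp(O,G),feed=.12)
robot.dwell(.3)
st=robot.read_state();t=np.array(st["tool_pos"]);print(st["time_s"],st["contact_force"],st["opening"],t-tcp(O,G))
c=t-G@np.array([.030,0,-.008])
for n,o in(("top",(.0015,.0015,0)),("side",(-.0015,-.0015,0))):
    snap(robot,n,"fin_"+n)
    P,im=cloud(f"fin_{n}.npz");L=(P+np.array(o)-c)@G
    m=(L[...,0]>-.12)&(L[...,0]<-.02)&(abs(L[...,1])<.02)&(abs(L[...,2])<.02);q=L[m]
    print(n,len(q),"tip x",np.sort(q[:,0])[:4] if len(q) else None)
    for x in np.arange(-.085,-.02,.008):
        k=q[abs(q[:,0]-x)<.004]
        if len(k):print(round(x,3),len(k),"y",np.round([k[:,1].min(),np.median(k[:,1]),k[:,1].max()],4),"z",np.round([np.median(k[:,2]),k[:,2].max()],4))
im=np.load("fin_side.npz")["im"]
cv2.imwrite("pics/fin.png",cv2.resize(im[150:330,130:350,::-1],(800,600),interpolation=cv2.INTER_CUBIC))
E
```

```text
26.825 [-0.49717742 -0.49755691 -1.17691671] 0.015179879882645882 [ 2.97646610e-04 -1.07224990e-05  5.33256872e-04]
top 0 tip x None
side 144 tip x [-0.08542341 -0.08424748 -0.0842356  -0.08366268]
-0.085 9 y [-0.0015  0.0007  0.0025] z [0.0024 0.0042]
-0.077 15 y [-0.0027  0.0012  0.0043] z [0.0023 0.004 ]
-0.069 14 y [-0.0033  0.0008  0.0035] z [0.003  0.0045]
-0.061 14 y [-0.0033  0.0012  0.0046] z [0.0021 0.0045]
-0.053 21 y [-0.0034  0.0011  0.0057] z [0.0028 0.0052]
-0.045 19 y [-0.0056  0.0011  0.0064] z [0.0039 0.0068]
-0.037 22 y [-0.0049  0.0015  0.0061] z [0.0043 0.0065]
-0.029 19 y [-0.005   0.001   0.0064] z [0.0042 0.0064]
-0.021 11 y [-0.0042  0.0011  0.0054] z [0.0051 0.0061]
```

View pics/fin.png

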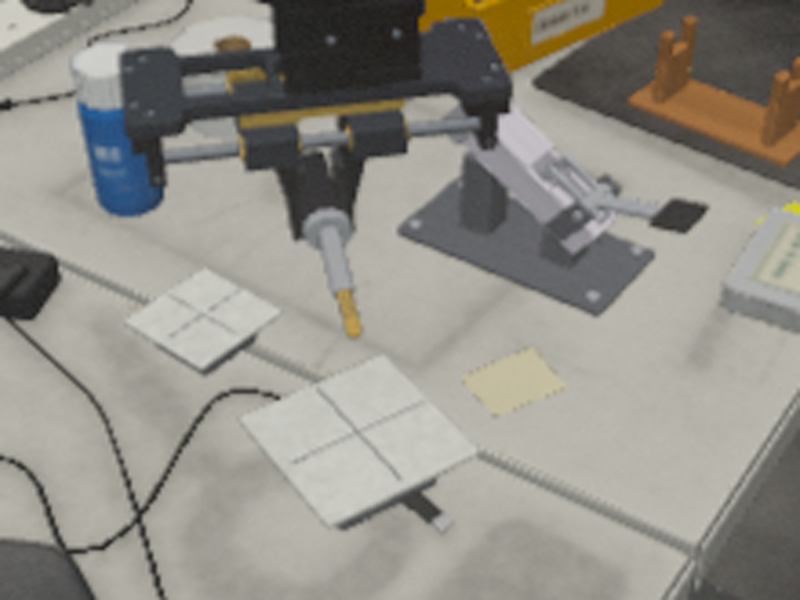

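The tip hangs at (352,333), past the plate's near edge, and the pin looks long. I'll compare the brass length before and after insertion.

```bash
cat > brass.py <<'E'
from h import *
from scipy.ndimage import map_coordinates
def prof(f,O,G,lo=-.105,hi=-.02):
    a=np.load(f);Ti=np.linalg.inv(a["T"])
    s=np.arange(lo,hi,.0005)
    best=None
    acc=0
    for off in(-.002,-.001,0,.001,.002):   # sample lines across the rod
        cam=(Ti[:3,:3]@(O+s[:,None]*G[:,0]+off*G[:,1]+.003*G[:,2]).T+Ti[:3,3:]).T
        uv=cam@a["K"].T;uv=uv[:,:2]/uv[:,2:]
        acc=acc+np.array([map_coordinates(a["im"][...,k].astype(float),[uv[:,1],uv[:,0]],order=1) for k in range(3)]).T/5
    sat=(acc.max(1)-acc.min(1))
    return s,acc,sat
E
python3 - <<'E'
from brass import *
G1=rz(-.1);c1=np.array([.49133,-.32651,.16925])-G1@np.array([.03,0,-.008])
c2=M+.105*U+ (-Gm@np.array([0,-.0005,.0008]))
G3=rz(-.785);O3=np.array([.4916,.1069,.116])+G3[:,0]*.078+np.array([.0003,0,.0005])
for n,f,O,G in(("held","held_side.npz",c1,G1),("so","so_side.npz",c2,Gm),("fin","fin_side.npz",O3,G3)):
    O=O+np.array([.0015,.0015,0])
    s,a,sat=prof(f,O,G)
    print(n);print(" ".join(f"{int(x*1e3)}:{int(v)}" for x,v in zip(s[::5],sat[::5])))
E
```

```text
held
-105:5 -102:5 -99:4 -97:4 -94:5 -92:5 -89:15 -87:48 -84:74 -82:81 -79:88 -77:83 -74:69 -72:73 -69:60 -67:80 -64:71 -62:53 -59:61 -57:62 -54:59 -52:75 -49:40 -47:1 -44:4 -42:4 -39:3 -37:4 -34:3 -32:3 -29:4 -27:3 -24:4 -22:4
so
-105:3 -102:10 -99:11 -97:14 -94:15 -92:17 -89:32 -87:70 -84:96 -82:88 -79:89 -77:91 -74:86 -72:86 -69:97 -67:91 -64:98 -62:93 -59:82 -57:89 -54:80 -52:82 -49:38 -47:1 -44:0 -42:0 -39:0 -37:0 -34:0 -32:1 -29:1 -27:2 -24:2 -22:2
fin
-105:10 -102:11 -99:10 -97:10 -94:10 -92:11 -89:23 -87:68 -84:95 -82:98 -79:99 -77:102 -74:89 -72:75 -69:78 -67:76 -64:80 -62:77 -59:74 -57:80 -54:74 -52:43 -49:7 -47:3 -44:4 -42:4 -39:3 -37:4 -34:3 -32:3 -29:3 -27:2 -24:3 -22:3
```

```bash
python3 - <<'E'
from brass import *
from rig import robot
y=.56;G=rz(y)
p=np.array([.47,.06,.32])
st=robot.read_state();t=np.array(st["tool_pos"])
robot.servo_line(t+[0,0,.15],feed=.2)
robot.goto(p,G@D);robot.dwell(.3)
st=robot.read_state();t=np.array(st["tool_pos"]);print(st["time_s"],t)
O=t-G@np.array([.03,0,-.008])
im=snap(robot,"side","chk")
a=np.load("chk.npz");Ti=np.linalg.inv(a["T"])
s,acc,sat=prof("chk.npz",O+[.0015,.0015,0],G)
print(" ".join(f"{x*1e3:.0f}:{int(v)}" for x,v in zip(s[::2],sat[::2])))
c=(Ti[:3,:3]@(O-.04*G[:,0])+Ti[:3,3]);uv=a["K"]@c;uv=(uv[:2]/uv[2]).astype(int);print(uv)
x0,y0=max(uv[0]-50,0),max(uv[1]-37,0)
V=cv2.resize(im[y0:y0+75,x0:x0+100,::-1],(800,600),interpolation=cv2.INTER_CUBIC)
for k in(-88,-50,0):
    c=Ti[:3,:3]@(O+[.0015,.0015,0]+k/1000*G[:,0])+Ti[:3,3];q=a["K"]@c;q=(q[:2]/q[2]-[x0,y0]+.5)*8;print(k,np.round(q,1));cv2.circle(V,tuple(map(int,q)),5,(0,0,255),1)
cv2.imwrite("pics/chk.png",V)
E
```

```text
29.3917 [0.47005052 0.05999377 0.31985442]
-105:5 -104:5 -103:6 -102:5 -101:4 -100:4 -99:4 -98:4 -97:5 -96:4 -95:4 -94:5 -93:4 -92:5 -91:6 -90:5 -89:5 -88:5 -87:7 -86:9 -85:11 -84:15 -83:28 -82:47 -81:63 -80:68 -79:68 -78:68 -77:68 -76:70 -75:78 -74:75 -73:66 -72:53 -71:62 -70:75 -69:68 -68:59 -67:55 -66:69 -65:63 -64:55 -63:61 -62:71 -61:75 -60:65 -59:78 -58:90 -57:85 -56:78 -55:81 -54:102 -53:89 -52:70 -51:47 -50:17 -49:1 -48:3 -47:3 -46:3 -45:3 -44:3 -43:3 -42:3 -41:3 -40:3 -39:3 -38:3 -37:3 -36:2 -35:2 -34:3 -33:3 -32:3 -31:3 -30:3 -29:3 -28:3 -27:3 -26:4 -25:4 -24:3 -23:4 -22:3 -21:3
[301 132]
-88 [657.1 306.2]
-50 [453.6 303.3]
0 [186.  299.5]
```

View pics/chk.png

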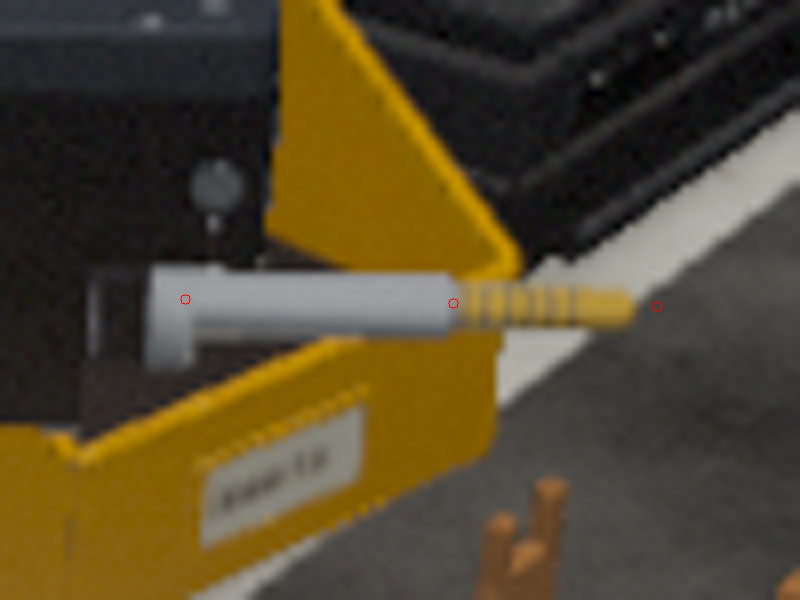

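Seen side-on, the collar face is at column 193, the shaft end at 458 and the tip at 636. That puts the pin in by about 4.5–5 mm, so the reading is taken. Now the final pose.

```bash
python3 - <<'E'
from h import *
from rig import robot
G=rz(-.785);T=np.array([.4916,.1069,.036])
O=T+[0,0,.035]+G[:,0]*.0843
robot.goto(tcp(O,G)+[0,0,.1],G@D)
robot.servo_line(tcp(O,G),feed=.1);robot.dwell(.6)
st=robot.read_state();t=np.array(st["tool_pos"]);e=t-tcp(O,G);print(st["time_s"],e,st["contact_force"],st["opening"],np.abs(st["qd"]).max(),np.round(np.array(st["eef_rot"]).T@G@D,4).tolist())
im=snap(robot,"side","end");a=np.load("end.npz");Ti=np.linalg.inv(a["T"])
V=cv2.resize(im[230:320,160:280,::-1],(800,600),interpolation=cv2.INTER_CUBIC)
for k in(T+[0,0,.035],T):
    c=Ti[:3,:3]@(k+[.0015,.0015,0])+Ti[:3,3];q=a["K"]@c;q=(q[:2]/q[2]-[160,230]+.5)*6.667;print(q);cv2.circle(V,tuple(map(int,q)),6,(0,0,255),1)
cv2.imwrite("pics/end.png",V)
E
```

```text
32.4333 [-1.47169843e-05 -2.70720309e-05 -1.23396546e-06] [ 0.08826104 -0.00531923 -1.3716085 ] 0.015486428775463799 0.0015638971407358946 [[1.0, 0.0, -0.0], [-0.0, 1.0, 0.0], [0.0, -0.0, 1.0]]
[453.75701341 242.81901943]
[456.5356674  331.20685734]
```

View pics/end.png

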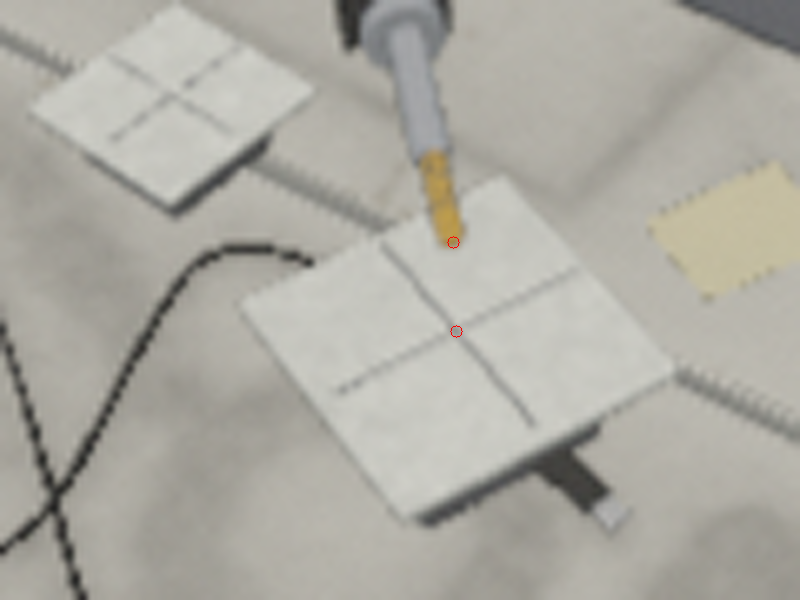

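The tip at (452,243) matches the prediction for 35 mm above the cross at (456,331). The rod is level and still, so I'll hand in.

```bash
python3 -c "
from rig import robot
print(robot.finish_job())"
```

```text
the job is handed in; nothing more can be done
None
```

I tripped the lever, seated the gauge to its collar and withdrew it with the pin about 5 mm in. I handed in at about 32 s, holding the rod level and still with its tip about 35 mm above the larger plate's cross.

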